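# Hold the reading torch over the open book

## Robot

A 6-joint arm with a two-finger parallel gripper is mounted at the origin on the work surface. World frame = base frame: x ahead of the robot, y to its left, z up, the work surface at z = 0. Lengths are in m, angles in rad, forces in N, time in s.
With the tool pointing down it reaches from about 0.25 to 0.775 m from the base axis. Payload 4 kg.
Tool frame: the origin (TCP) lies on the centre line of the jaws, within the pads' length; the fingertips stand 19 mm ahead of it and the grasp point (between the pads) is the TCP; x points along the fingers, z is the direction in which the jaws open and shut, and the axes are right-handed (so a half turn about x gives the same grasp; the last joint's range is limited). The gripper opens to 94 mm and grips with 3 to 60 N. Pads are 16 mm wide; open, the fingers measure 119 mm over their backs; the gripper's body (75 mm by 177 mm) begins 78 mm behind the grasp point.
Start: joints at [1.129, 0.087, 1.371, -0, 1.684, -0.103], TCP at [0.183, 0.519, 0.225] pointing down, gripper open.
Joint ranges: [-3.1, 3.1], [-0.76, 2.03], [0.27, 2.55], [-1.08, 4.22], [0.17, 2.65], [-2.57, 2.57]. Speed limits (rad/s): [2.79, 2.79, 3.14, 3.14, 3.14, 3.14].

## Interface

Orientations are given as [roll, pitch, yaw] about the fixed x, y, z axes, in that order (R = Rz(yaw) Ry(pitch) Rx(roll)).
In Python, from bench import robot, snapshot, camera_params gives the robot as it stands.
- The arm moves only by the tool step_arm, never from a script. Its argument "motion" is text: rows parted by semicolons, each of 7 numbers parted by spaces: the opening in per cent of the stroke, from 0 (shut) to 100 (fully open), then the shift along the tool's x, y, z in cm, then the turn, a rotation vector about the tool's x, y, z in rad. A call has 1 to 20 rows; each row shifts and turns the commanded pose from where the row before left it, along the tool's axes as they then stand; what a row does not reach is not made up. A row lasts 1/12 s, in which the tool goes at most 41.7 mm and 7.16 degrees, less where a joint would pass 70% of its speed; a pose out of reach is approached as far as the arm can. A call with a gripper value outside its range is refused whole. The fingers move at their own pace and stop on an object; the grip force is fixed at half the most. Time passes only in rows, so rows that do not move let the fingers close. It gives the time, the measured TCP pose, the force and the opening at its end, in the units of the state.
- robot.get_obs(): the state, without advancing time (a new reading comes with each control period).
- snapshot(name): name is "side" or "top" or "wrist"; returns the picture (420x560x3 uint8, red, green, blue); there is no depth.
- camera_params(name): a dict with "fx", "fy", "cx", "cy" (pixels), "R" (3x3) and "t" (3): a world point X has camera coordinates R X + t. Camera axes: x right, y down, z forward; pixel columns grow to the right and rows downward; lengths in m; the calibration is good to about 2 mm. A picture is of the moment at which its call begins: read the wrist's pose just before it. camera_params takes no time and is no camera call; for the wrist camera it gives the pose at the moment of the call.
- robot.close_job(): hands the job in, once; it reports no verdict.
The state is a dict: "time": time; "joint_positions": joint angles; "qvel": joint speeds; "joint_torque": joint torques, N m; "tool_pos": TCP position; "ee_rot": TCP orientation; "wrist_force": force on the tool from outside, world axes, zero at the start; "wrist_torque": the same for the moment, N m; "width": finger opening in m.
Only numpy, scipy, OpenCV 4.12 (cv2) and the standard library are available. Lean on these libraries where they do the work, as an engineer would, in place of code of your own. Each camera call takes 0.05 s, during which the arm holds its last target.

## Task

Pull the reading torch (the metal barrel with the flared head) out of its spring clips and hold it in the air as a reading light: lens about 15 cm above the pages of the open book, torch sloping down at roughly 45 degrees, aimed at the middle of the open book. Leave the plain tube in its clips and do not shift the other things on the table. Finish while still holding the torch steady like that; do not put it down or let it go.

Things in the scene. Friction and masses are not known exactly. Their poses are not given: they have to be found in the camera images.
- torch_centre (a point): Grip point on the axis of the loose torch. Own x axis: along the barrel towards the lens (roll about it may vary). Aluminium barrel 24 mm in diameter from x = -85 to +60 mm, flared head up to 35 mm in diameter from +60 to +95 mm. About 0.14 kg, mass centre about 15 mm headward. Starts level in one row of the caddy, head at the caddy's -x end, axis 45 mm above the table.
- torch_lens (a point): Centre of the torch's lens, the front face of the flared head, 95 mm from torch_centre along its x; same axes.
- tube_centre (a point): Centre of a plain aluminium tube, 24 mm in diameter and 170 mm long, without a head, lying in the caddy's other row. Not wanted: stays in its clips. x axis along the tube.
- caddy: Fixed wooden base 200 x 170 x 12 mm, origin under its centre. Rows along its x at y = +-50 mm; which holds the torch varies. Clips at x = +-48 mm in each row, 12 mm long, 65 mm tall: sprung jaws snapped over the barrel, which leaves straight up at roughly 10 to 14 N, free within 15 mm. Between clips 84 mm of barrel is free, 33 mm of air under its axis.
- page (a point): Middle of the open book, on the top of its pages, 20 mm above the table (z up). The book is fixed, 200 x 284 mm open, 20 mm thick, its spine along this frame's x axis.
- tumbler: Bystander: empty drinking glass, 72 mm across, 100 mm high, origin at the centre of its foot.
- dropper: Bystander: small amber bottle with a black cap, 34 mm across, 75 mm high, origin at the centre of its foot.
- spectacles: Bystander: reading glasses with open temples, about 140 x 130 mm, 34 mm high, origin near the middle on the table.
- tin: Bystander: round aluminium tin, 52 mm across, 22 mm high, origin at the centre of its underside.
- mug: Bystander: white mug, 80 mm across, 90 mm high, origin at the centre of its foot.
- novel: Bystander: closed book, 130 x 190 x 28 mm, origin at the centre of its underside.
There are look-alikes about, which are no part of the job. What is shaped like the part that bears torch_centre but brown is not meant.

How it is judged:
On the way:
1. the torch is gripped and pulled clear above its clips (z of torch_centre in the frame of caddy above 0.075 m and contact force between the fingers and torch above 1 N), for 0.2 s.
At the end, for the whole second after the job is handed in: Torch held still in the fingers, touching nothing else: lens 90-220 mm above the pages, axis sloping lens-down 45 +-17 degrees and passing within 50 mm of the middle of the open book (on either axis across it); tube within 15 mm and bystanders within 30 mm of their starts (height (world z) of torch_lens between 0.11 and 0.24 m and angle between torch_lens's own x axis and vertical between 2.056 and 2.656 rad and y of page in the frame of torch_lens between -0.05 and 0.05 m and z of page in the frame of torch_lens between -0.05 and 0.05 m and x of page in the frame of torch_lens above 0.05 m and contact force between the fingers and torch above 1 N and contact force between torch and caddy below 0.1 N and contact force between torch and book below 0.1 N and contact force between torch and table below 0.1 N and contact force between torch and tube below 0.1 N and contact force between torch and tumbler below 0.1 N and contact force between torch and dropper below 0.1 N and contact force between torch and spectacles below 0.1 N and contact force between torch and tin below 0.1 N and contact force between torch and mug below 0.1 N and contact force between torch and novel below 0.1 N and linear speed of torch below 0.02 m/s and angular speed of torch below 0.15 rad/s and distance of tube_centre from where it was at the start of the episode below 0.015 m and distance of each of tumbler, dropper, spectacles, tin, mug, novel from where it was at the start of the episode below 0.03 m); the arm keeps its last pose, push and grip.
It fails at once if the plain tube is moved by more than 15 mm (distance of tube_centre from where it was at the start of the episode above 0.015 m).
It fails at once if a bystander is shifted by more than 30 mm (distance of any of tumbler, dropper, spectacles, tin, mug, novel from where it was at the start of the episode above 0.03 m).
It also fails if it takes over 38 s, if anything falls off the work surface, if the arm or the gripper's body presses on something with over 40 N, if the wrist force passes 120 N, or if a joint passes its speed limit or range.

## Working session

There is one attempt and no reset: what is moved stays moved. The work goes in short steps, Python scripts to look and compute and a tool call to move; the robot and the scene stay as the last step left them, time stands still between calls to the robot, and variables do not carry over. Pictures are saved under pics/ and viewed, and the job is handed in when it is done.

Besides the shell and the picture viewer there is one more tool, called after "Request:" as a command line: name --argument value ..., lists and objects as JSON in quotes. step_arm: Moves the arm, as the interface text tells. Its arguments: {"type":"object","properties":{"motion":{"type":"string"}},"required":["motion"]}

```bash
mkdir -p pics; ls; python3 - <<'E'
from bench import robot, snapshot, camera_params
import cv2
print(robot.get_obs())
for n in("top","side"):
    cv2.imwrite(f"pics/{n}0.png",snapshot(n)[:,:,::-1]); p=camera_params(n); print(n,p)
E
```

```text
pics
{'time': 0.0, 'joint_positions': array([ 1.12889854e+00,  8.79084195e-02,  1.37224428e+00, -4.93174039e-06,
        1.68357838e+00, -1.03130854e-01]), 'qvel': array([-0.00250081, -0.00101322,  0.00014944,  0.00014151, -0.00020766,
        0.00049039]), 'joint_torque': array([-1.11790489e-04, -3.40201485e+01, -3.02419138e+01,  7.14623882e-02,
        3.33149219e-02, -1.37530033e-04]), 'tool_pos': array([0.18258379, 0.51827548, 0.22333465]), 'ee_rot': array([ 3.04075394,  1.56865789, -2.01040252]), 'wrist_force': array([-0.29321395,  0.10791482, -0.04338296]), 'wrist_torque': array([-0.03026164,  0.03845693, -0.02881128]), 'width': 0.09412494197191537}
top {'fx': 410.974950595342, 'fy': 410.974950595342, 'cx': 280.4288847816945, 'cy': 210.2619031236998, 'R': array([[ 0.03712908, -0.99930909, -0.00166786],
       [-0.97814883, -0.03600112, -0.20476519],
       [ 0.20456367,  0.00923416, -0.9788097 ]]), 't': array([0.06979509, 0.50797052, 0.9838195 ])}
side {'fx': 403.5435276283809, 'fy': 403.5435276283809, 'cx': 284.35158210381513, 'cy': 210.86612651750073, 'R': array([[ 0.72701452, -0.68646637, -0.01462182],
       [-0.47413494, -0.48651048, -0.73382805],
       [ 0.49663461,  0.54043637, -0.67917788]]), 't': array([-0.3192911 ,  0.33423798,  0.74186433])}
```

View pics/top0.png

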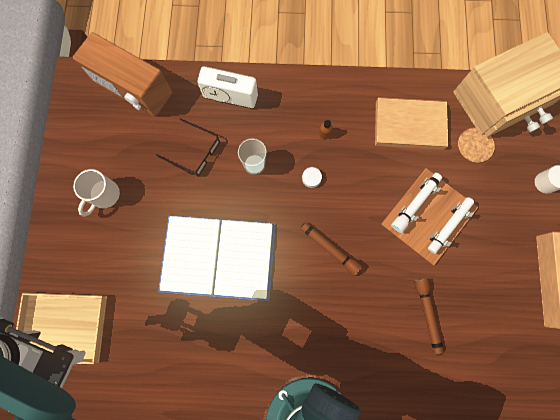

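View pics/side0.png

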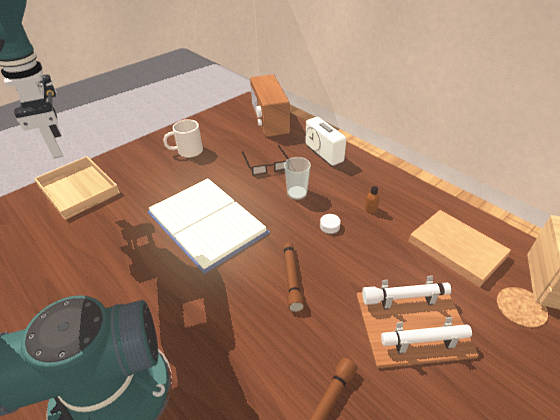

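```bash
python3 - <<'E'
import cv2
a=cv2.imread("pics/top0.png");b=cv2.imread("pics/side0.png")
cv2.imwrite("pics/topc.png",cv2.resize(a[160:270,375:485],None,fx=5.4,fy=5.4,interpolation=2))
cv2.imwrite("pics/sidec.png",cv2.resize(b[265:370,350:480],None,fx=5.5,fy=5.5,interpolation=2))
cv2.imwrite("pics/bookc.png",cv2.resize(a[205:305,150:285],None,fx=5.5,fy=5.5,interpolation=2))
E
```

```text
(no output)
```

View pics/topc.png

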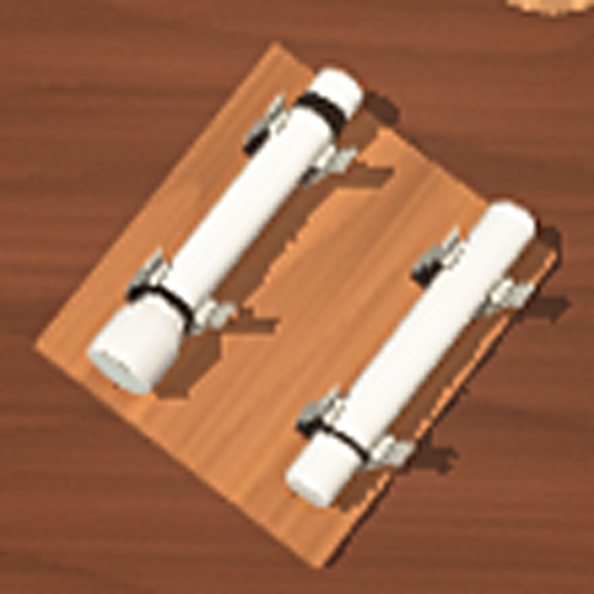

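View pics/sidec.png

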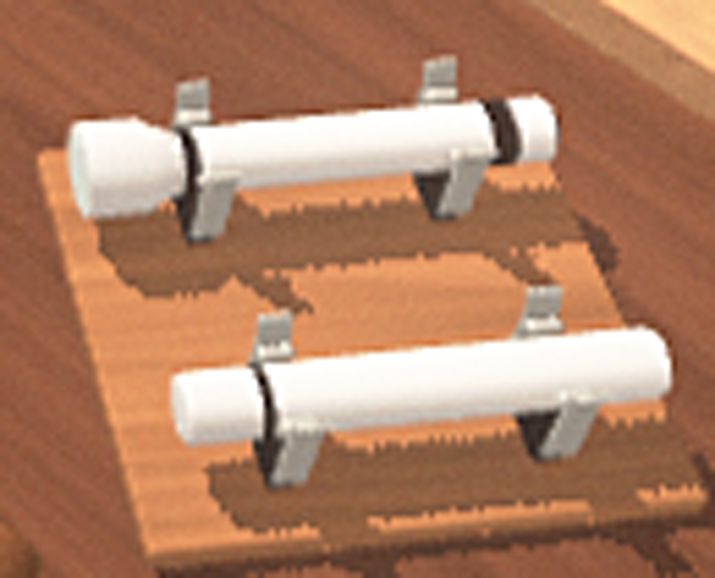

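View pics/bookc.png

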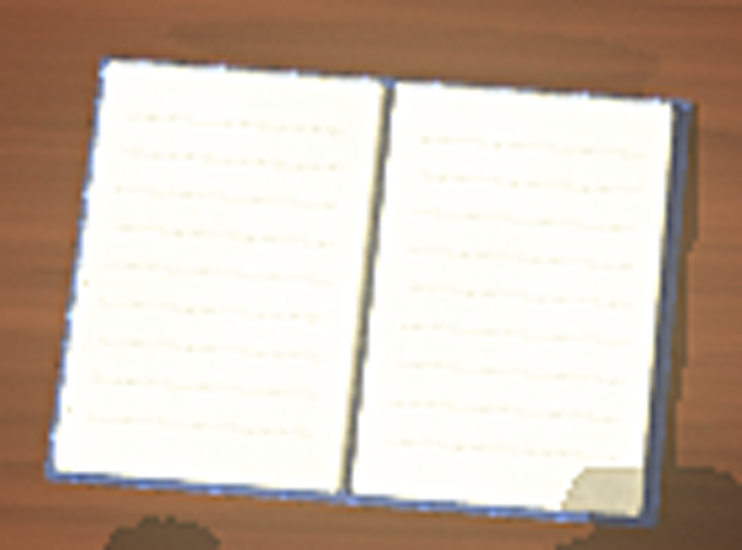

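```bash
cat > h.py <<'E'
import numpy as np, cv2
from bench import robot, snapshot, camera_params
def ray(p,u,v,z):
    d=p["R"].T@np.array([(u-p["cx"])/p["fx"],(v-p["cy"])/p["fy"],1]); c=-p["R"].T@p["t"]
    return c+d*(z-c[2])/d[2]
def proj(p,X):
    c=p["R"]@np.asarray(X)+p["t"]; return np.array([p["fx"]*c[0]/c[2]+p["cx"],p["fy"]*c[1]/c[2]+p["cy"]])
E
python3 - <<'E'
from h import *
np.set_printoptions(precision=4,suppress=True)
T=camera_params("top");S=camera_params("side")
t=lambda u,v,z:ray(T,375+u/5.4,160+v/5.4,z)
s=lambda u,v,z:ray(S,350+u/5.5,265+v/5.5,z)
C=[t(*c,.012) for c in((277,42),(36,347),(320,570),(557,255))]
print("cornersT",np.array(C),np.mean(C,0)); print([np.linalg.norm(C[i]-C[i-1]) for i in range(4)])
print("cornersS",[s(*c,.012) for c in((40,152),(150,555),(710,495))])
h,ta=t(120,368,.045),t(338,92,.045);print("torch T",h,ta,np.linalg.norm(h-ta),np.degrees(np.arctan2(*(h-ta)[1::-1])))
h,ta=s(82,170,.045),s(545,130,.045);print("torch S",h,ta,np.linalg.norm(h-ta),np.degrees(np.arctan2(*(h-ta)[1::-1])))
print("clips T",t(300,145,.062),t(184,295,.062))
B=[ray(T,150+u/5.5,205+v/5.5,.02) for u,v in((104,60),(55,473),(645,517),(675,100),(389,82),(347,492))]
print("book",np.array(B),np.mean(B[:4],0),(B[4]+B[5])/2)
for n,u,v,z in(("tumblerfoot",255,165,0),("glasses",200,150,0),("tin",312,177,.022),("mug",92,185,.09),("dropper",325,133,0),("novel",412,120,.028),("tumblertop",252,150,.1)):print(n,ray(T,u,v,z))
E
```

```text
cornersT [[ 0.6441 -0.2973  0.012 ]
 [ 0.486  -0.1758  0.012 ]
 [ 0.384  -0.3084  0.012 ]
 [ 0.5408 -0.4294  0.012 ]] [ 0.5137 -0.3027  0.012 ]
[np.float64(0.16771834896548266), np.float64(0.1993721236951675), np.float64(0.16722576964911923), np.float64(0.19803423170937587)]
cornersS [array([ 0.4913, -0.1772,  0.012 ]), array([ 0.3881, -0.3091,  0.012 ]), array([ 0.5459, -0.4302,  0.012 ])]
torch T [ 0.4715 -0.2069  0.045 ] [ 0.6092 -0.3138  0.045 ] 0.17435030683456762 142.16008896121394
torch S [ 0.4751 -0.206   0.045 ] [ 0.6163 -0.3167  0.045 ] 0.17935597606994572 141.90177852144586
clips T [ 0.5774 -0.2885  0.062 ] [ 0.5038 -0.2323  0.062 ]
book [[0.4862 0.3777 0.02  ]
 [0.2946 0.3822 0.02  ]
 [0.285  0.1132 0.02  ]
 [0.477  0.1075 0.02  ]
 [0.4807 0.2425 0.02  ]
 [0.2911 0.2489 0.02  ]] [0.3857 0.2451 0.02  ] [0.3859 0.2457 0.02  ]
tumblerfoot [0.639  0.1627 0.    ]
glasses [0.6764 0.3153 0.    ]
tin [0.6042 0.0088 0.022 ]
mug [0.5437 0.5542 0.09  ]
dropper [ 0.7383 -0.0259  0.    ]
novel [ 0.7726 -0.2578  0.028 ]
tumblertop [0.6452 0.1642 0.1   ]
```

```bash
cat >> h.py <<'E'
from scipy.spatial.transform import Rotation as Ro
np.set_printoptions(precision=4,suppress=True)
def Rt(o): return Ro.from_euler("xyz",o["ee_rot"])
def frame(x,y):
    x=np.array(x,float)/np.linalg.norm(x); y=np.array(y,float)/np.linalg.norm(y); z=np.cross(x,y); return Ro.from_matrix(np.c_[x,np.cross(z,x),z])
def go(P,R):
    o=robot.get_obs(); r=Rt(o)
    print("t",o["time"],"pos",o["tool_pos"],"q",o["joint_positions"],"F",o["wrist_force"],"w",o["width"])
    print("R",r.as_matrix().tolist())
    print("shift now-axes cm",r.inv().apply(P-o["tool_pos"])*100,"shift in target axes",R.inv().apply(P-o["tool_pos"])*100,"rotvec",(r.inv()*R).as_rotvec())
TC=np.array([.546,-.264,.045]); TD=np.array([-.792,.610,0])
E
python3 - <<'E'
from h import *
go(TC+[0,0,.13],frame([0,0,-1],TD))
go(TC+[0,0,.13],frame([0,0,-1],-TD))
E
```

```text
t 0.1 pos [0.1826 0.5183 0.2234] q [ 1.1289  0.0879  1.3721 -0.      1.6836 -0.1031] F [-0.0859  0.1916  0.0962] w 0.09393093181399406
R [[-0.0008318564757256453, -0.9431323886165908, 0.3324163136146712], [-0.001825117916444463, 0.33241730687738424, 0.9431306394307089], [-0.9999979884776742, 0.00017785036016909617, -0.0019978513094124906]]
shift now-axes cm [  4.9532 -60.2765 -61.6938] shift in target axes [  4.8407 -76.524  -39.8065] rotvec [ 0.3174 -0.002   0.0001]
t 0.1 pos [0.1826 0.5183 0.2234] q [ 1.1289  0.0879  1.3721 -0.      1.6836 -0.1031] F [-0.0859  0.1916  0.0962] w 0.09393093181399406
R [[-0.0008318564757256453, -0.9431323886165908, 0.3324163136146712], [-0.001825117916444463, 0.33241730687738424, 0.9431306394307089], [-0.9999979884776742, 0.00017785036016909617, -0.0019978513094124906]]
shift now-axes cm [  4.9532 -60.2765 -61.6938] shift in target axes [ 4.8407 76.524  39.8065] rotvec [-2.8242 -0.0002 -0.0029]
```

Request:
step_arm --motion "100 0 0 0 0.08 0 0;100 0 0 0 0.08 0 0;100 0 0 0 0.08 0 0;100 0 0 0 0.077 0 0;100 0 -1.9 -1 0 0 0;100 0 -1.9 -1 0 0 0;100 0 -1.9 -1 0 0 0;100 0 -1.9 -1 0 0 0;100 0 -1.9 -1 0 0 0;100 0 -1.9 -1 0 0 0;100 0 -1.9 -1 0 0 0;100 0 -1.9 -1 0 0 0;100 0 -1.9 -1 0 0 0;100 0 -1.9 -1 0 0 0;100 0 -1.9 -1 0 0 0;100 0 -1.9 -1 0 0 0;100 0 -1.9 -1 0 0 0;100 0 -1.9 -1 0 0 0;100 0 -1.9 -1 0 0 0;100 0 -1.9 -1 0 0 0"

```text
time: 1.77
tool_pos: [0.3262, 0.2055, 0.224]
ee_rot: [2.547, 1.57, -2.821]
wrist_force: [0.0, 0.5, 0.3]
width: 0.0939
```

Request:
step_arm --motion "100 0.1 -1.9 -1 0 0 0;100 0.1 -1.9 -1 0 0 0;100 0.1 -1.9 -1 0 0 0;100 0.1 -1.9 -1 0 0 0;100 0.1 -1.9 -1 0 0 0;100 0.1 -1.9 -1 0 0 0;100 0.1 -1.9 -1 0 0 0;100 0.1 -1.9 -1 0 0 0;100 0.1 -1.9 -1 0 0 0;100 0.1 -1.9 -1 0 0 0;100 0.1 -1.9 -1 0 0 0;100 0.1 -1.9 -1 0 0 0;100 0.1 -1.9 -1 0 0 0;100 0.1 -1.9 -1 0 0 0;100 0.1 -1.9 -1 0 0 0;100 0.1 -1.9 -1 0 0 0;100 0.1 -1.9 -1 0 0 0;100 0.1 -1.9 -1 0 0 0;100 0.1 -1.9 -1 0 0 0;100 0 0 0 0 0 0"

```text
time: 3.43
tool_pos: [0.4969, -0.167, 0.2039]
ee_rot: [2.51, 1.569, -2.862]
wrist_force: [0.1, 0.1, -0.2]
width: 0.0943
```

```bash
python3 - <<'E'
from h import *
go(TC+[0,0,.10],frame([0,0,-1],TD))
p=camera_params("wrist");cv2.imwrite("pics/w1.png",snapshot("wrist")[:,:,::-1])
T=TC
for a in(-.085,0,.06,.095):print(a,proj(p,T+a*TD))
E
```

```text
t 3.4333 pos [ 0.4969 -0.167   0.2039] q [-0.4316  0.0357  1.4656 -0.0012  1.6417 -1.3436] F [ 0.0865  0.0943 -0.1789] w 0.09434469413660568
R [[-0.0017486702791267295, -0.7906592238500154, 0.6122539782583255], [-0.0005029072651113187, 0.6122555322483691, 0.7906597942955926], [-0.9999983446168986, 0.0010746963094256934, -0.0014682613203751416]]
shift now-axes cm [ 5.8903 -9.8309 -4.6554] shift in target axes [ 5.894  -9.8124 -4.6896] rotvec [-0.0026 -0.0015 -0.0011]
-0.085 [235.262 366.833]
0 [232.3213 292.99  ]
0.06 [230.0216 235.2457]
0.095 [228.5828 199.1186]
```

View pics/w1.png

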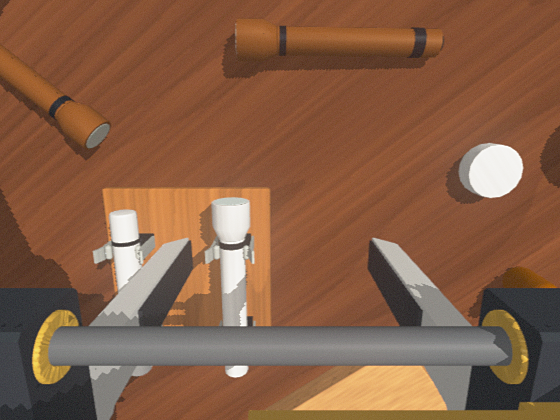

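Request:
step_arm --motion "100 0.5 -1.4 -0.67 0 0 0;100 0.5 -1.4 -0.67 0 0 0;100 0.5 -1.4 -0.67 0 0 0;100 0.5 -1.4 -0.67 0 0 0;100 0.5 -1.4 -0.67 0 0 0;100 0.5 -1.4 -0.67 0 0 0;100 0.5 -1.4 -0.67 0 0 0;100 0.5 0 0 0 0 0;100 0.5 0 0 0 0 0;100 0 0 0 0 0 0"

```text
time: 4.32
tool_pos: [0.5446, -0.2594, 0.1589]
ee_rot: [1.487, 1.567, 2.403]
wrist_force: [-0.3, 0.6, -0.4]
width: 0.094
```

```bash
python3 - <<'E'
from h import *
go(TC,frame([0,0,-1],TD))
p=camera_params("wrist");cv2.imwrite("pics/w2.png",snapshot("wrist")[:,:,::-1])
q=camera_params("side");cv2.imwrite("pics/s2.png",cv2.resize(snapshot("side")[180:390,340:560,::-1],None,fx=2.7,fy=2.7))
for a in(-.085,0,.06,.095):print(a,proj(p,TC+a*TD))
E
```

```text
t 4.3167 pos [ 0.5446 -0.2594  0.1589] q [-0.5389  0.2283  1.34    0.0007  1.5768 -1.4547] F [-0.2557  0.5727 -0.4185] w 0.0939553133632647
R [[-0.0026286968448240855, -0.7930258031208767, 0.609182374611566], [0.0023932736520742015, 0.6091777456053085, 0.7930301044099524], [-0.9999936810770976, 0.003542575859778796, 0.0002965841422145066]]
shift now-axes cm [11.3872 -0.4338 -0.2796] shift in target axes [11.3888 -0.3938 -0.2757] rotvec [ 0.0013  0.0003 -0.0035]
-0.085 [276.0666 309.061 ]
0 [275.9006 213.3995]
0.06 [275.7678 136.8777]
0.095 [275.6833  88.2144]
```

View pics/w2.png

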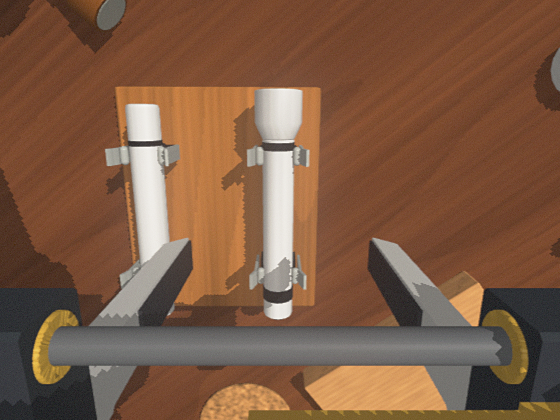

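View pics/s2.png

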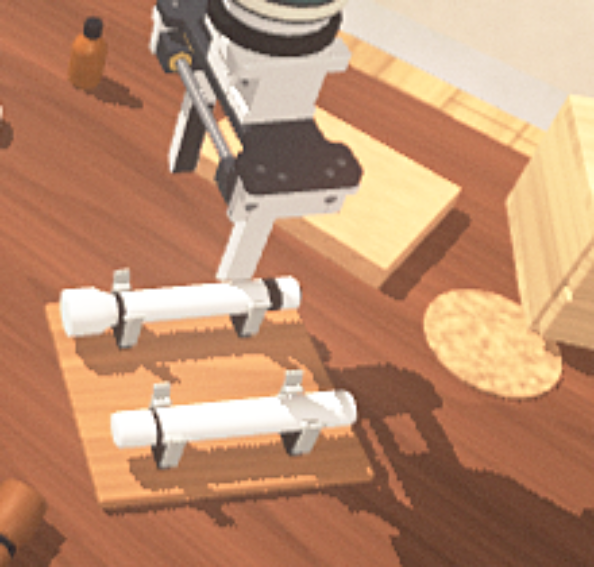

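Request:
step_arm --motion "100 1.4 -0.1 -0.03 0 0 0;100 1.4 -0.1 -0.03 0 0 0;100 1.4 -0.1 -0.03 0 0 0;100 1.4 -0.1 -0.03 0 0 0;100 1.4 0 0 0 0 0;100 1.4 0 0 0 0 0;100 1 0 0 0 0 0;100 1 0 0 0 0 0;100 0.8 0 0 0 0 0;100 0.2 0 0 0 0 0;100 0 0 0 0 0 0"

```text
time: 5.33
tool_pos: [0.5477, -0.2641, 0.0459]
ee_rot: [1.52, 1.57, 2.436]
wrist_force: [-0.1, 0.7, -0.3]
width: 0.0937
```

```bash
python3 - <<'E'
from h import *
go(TC,frame([0,0,-1],TD))
cv2.imwrite("pics/s3.png",cv2.resize(snapshot("side")[180:390,340:560,::-1],None,fx=2.7,fy=2.7))
E
```

```text
t 5.3333 pos [ 0.5477 -0.2641  0.0459] q [-0.5427  0.3119  1.4682  0.0002  1.3624 -1.4579] F [-0.0796  0.67   -0.3484] w 0.09374127576511362
R [[-0.0007555389430449755, -0.7926707364333323, 0.6096495163314282], [0.0006440790734615898, 0.6096491781493603, 0.792671094934057], [-0.999999507161405, 0.0009915563768638225, 4.9928937794929684e-05]]
shift now-axes cm [ 0.093   0.1443 -0.0929] shift in target axes [ 0.0928  0.1443 -0.093 ] rotvec [ 0.0007  0.     -0.001 ]
```

View pics/s3.png

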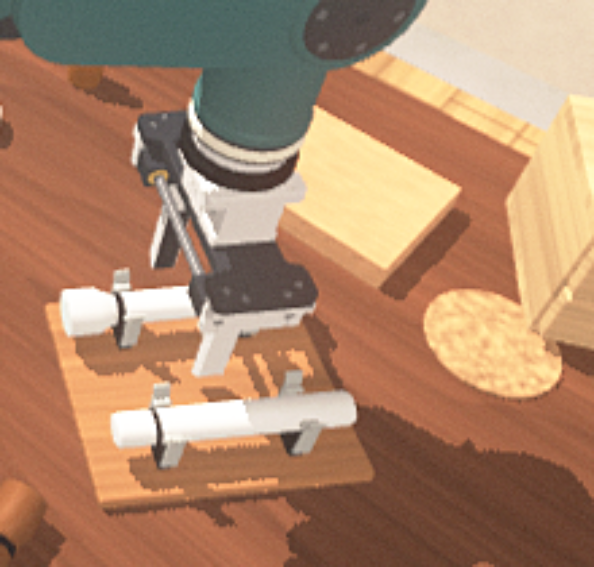

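Fingers straddle the torch between its clips; close the grip.

Request:
step_arm --motion "0 0 0 0 0 0 0;0 0 0 0 0 0 0;0 0 0 0 0 0 0;0 0 0 0 0 0 0;0 0 0 0 0 0 0;0 0 0 0 0 0 0;0 0 0 0 0 0 0;0 0 0 0 0 0 0;0 0 0 0 0 0 0;0 0 0 0 0 0 0;0 0 0 0 0 0 0;0 0 0 0 0 0 0"

```text
time: 6.38
tool_pos: [0.5481, -0.2643, 0.0464]
ee_rot: [0.13, 1.57, 1.045]
wrist_force: [0.2, 1.5, 0.3]
width: 0.0231
```

Request:
step_arm --motion "0 -0.4 0 0 0 0 0;0 -0.4 0 0 0 0 0;0 -0.4 0 0 0 0 0;0 -0.4 0 0 0 0 0;0 -0.4 0 0 0 0 0;0 -0.5 0 0 0 0 0;0 -0.6 0 0 0 0 0;0 -0.8 0 0 0 0 0;0 -1 0 0 0 0 0;0 -1 0 0 0 0 0;0 -1 0 0 0 0 0;0 -1 0 0 0 0 0;0 -1 0 0 0 0 0;0 -1 0 0 0 0 0;0 -1 0 0 0 0 0;0 -0.5 0 0 0 0 0;0 0 0 0 0 0 0;0 0 0 0 0 0 0"

```text
time: 7.88
tool_pos: [0.548, -0.2645, 0.1607]
ee_rot: [-1.211, 1.57, -0.296]
wrist_force: [-0.2, 0.2, -1.0]
width: 0.0231
```

```bash
python3 - <<'E'
from h import *
go(TC,frame([0,0,-1],TD))
cv2.imwrite("pics/s4.png",cv2.resize(snapshot("side")[130:390,280:560,::-1],None,fx=2.3,fy=2.3))
cv2.imwrite("pics/w4.png",snapshot("wrist")[:,:,::-1])
E
```

```text
t 7.8833 pos [ 0.548  -0.2645  0.1607] q [-0.5429  0.2365  1.3265  0.0001  1.5782 -1.4579] F [-0.1511  0.2454 -1.0388] w 0.023089461898114835
R [[0.00041141499691405015, -0.7925379611489343, 0.6098224420891633], [-0.00012566915173556348, 0.6098224479078185, 0.79253805349332], [-0.999999907472478, -0.0004026979098388783, 0.00015129252722828612]]
shift now-axes cm [11.5688  0.1983 -0.0842] shift in target axes [11.5689  0.1936 -0.0826] rotvec [0.0005 0.0002 0.0004]
```

View pics/s4.png

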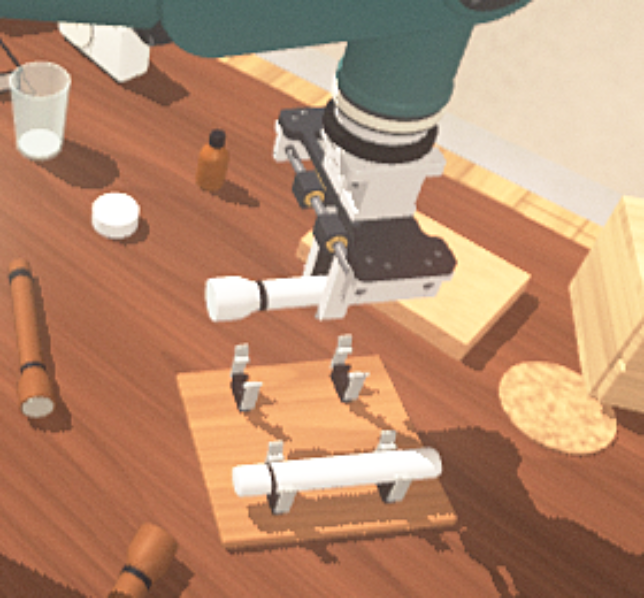

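View pics/w4.png

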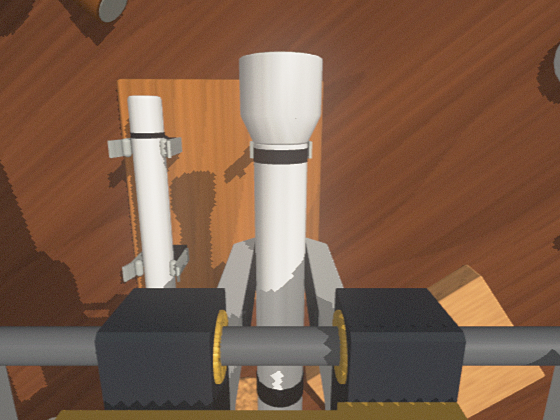

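Request:
step_arm --motion "0 -1 0 0 0 0 0;0 -1.5 0 0 0 0 0;0 -1.5 0 0 0 0 0;0 -1.5 0 0 0 0 0;0 -1.5 0 0 0 0 0;0 -1.5 0 0 0 0 0;0 -1.5 0.5 0.7 0 0 0;0 -1.5 1 1.4 0 0 0;0 -1.5 1.2 1.7 0 0 0;0 -1 1.2 1.7 0 0 0;0 0 1.2 1.7 0 0 0;0 0 1.2 1.7 0 0 0;0 0 1.2 1.7 0 0 0;0 0 1.2 1.7 0 0 0;0 0 1.2 1.7 0 0 0;0 0 1.2 1.7 0 0 0;0 0 1.2 1.7 0 0 0;0 0 1.2 1.7 0 0 0;0 0 1.2 1.7 0 0 0;0 0 1.2 1.7 0 0 0"

```text
time: 9.65
tool_pos: [0.5589, 0.0118, 0.3008]
ee_rot: [1.696, 1.571, 2.611]
wrist_force: [-0.1, 0.0, -0.7]
width: 0.0233
```

Request:
step_arm --motion "0 0 1.2 1.7 0 0 0;0 0 1.2 1.7 0 0 0;0 0 1.2 1.7 0 0 0;0 0 1.2 1.7 0 0 0;0 0 1.2 1.7 0 0 0;0 0 1.2 1.7 0 0 0;0 0 1.2 1.7 0 0 0;0 0 1.2 1.7 0 0 0;0 0 1.2 1.7 0 0 0;0 0 1.2 1.7 0 0 0;0 0 1.2 1.7 0 0 0;0 0 1.2 1.7 0 0 0;0 0 1.2 1.7 0 0 0;0 0 1.2 1.7 0 0 0;0 0 1.2 1.7 0 0 0;0 0 1.2 1.7 0 0 0;0 0 0.8 1 0 0 0;0 0 0.3 0.4 0 0 0;0 0 0 0 0 0 0"

```text
time: 11.23
tool_pos: [0.5724, 0.3621, 0.3001]
ee_rot: [2.814, 1.57, -2.553]
wrist_force: [0.5, -0.6, -1.6]
width: 0.0235
```

Request:
step_arm --motion "0 0 0 0 -0.04 0 0;0 0 0 0 -0.08 0 0;0 0 0 0 -0.08 0 0;0 0 0 0 -0.08 0 0;0 0 0 0 -0.08 0 0;0 0 0 0 -0.08 0 0;0 0 0 0 -0.08 0 0;0 0 0 0 -0.08 0 0;0 0 0 0 -0.08 0 0;0 0 0 0 -0.08 0 0;0 0 0 0 -0.08 0 0;0 0 0 0 -0.08 0 0;0 0 0 0 -0.08 0 0;0 0 0 0 -0.08 0 0;0 0 0 0 -0.08 0 0;0 0 0 0 -0.08 0 0;0 0 0 0 -0.03 0 0;0 0 0 0 0 0 0"

```text
time: 12.73
tool_pos: [0.5729, 0.3597, 0.301]
ee_rot: [-3.016, 1.57, -0.832]
wrist_force: [-0.5, 0.3, -1.2]
width: 0.0231
```

```bash
cat >> h.py <<'E'
PG=np.array([.386,.2455,.02])
def target():
    a=PG[:2]/np.linalg.norm(PG[:2]); i=np.array([-a[0],-a[1],0]); dn=np.array([0,0,-1])
    d=(i+dn)/2**.5
    return PG-d*(.15*2**.5+.095), frame((dn-i)/2**.5,d)
E
python3 - <<'E'
from h import *
P,R=target(); print(P,R.as_matrix()); go(P,R)
E
```

```text
[0.5693 0.362  0.2372] [[ 0.5967 -0.5967 -0.5367]
 [ 0.3795 -0.3795  0.8438]
 [-0.7071 -0.7071  0.    ]]
t 12.7333 pos [0.5729 0.3597 0.301 ] q [ 0.4772  0.3841  0.8625 -0.0006  1.8948 -1.7067] F [-0.543   0.2582 -1.1724] w 0.02305870135713592
R [[0.00037525448015335305, -0.8180113097796873, -0.5752020134323209], [-0.0004123409431833758, -0.5752021316049251, 0.8180112088303542], [-0.9999998445794988, -6.978303018961851e-05, -0.0005531467318877215]]
shift now-axes cm [6.3802 0.1682 0.4048] shift in target axes [4.38   4.6433 0.3931] rotvec [ 0.0442  0.0177 -0.7852]
```

Request:
step_arm --motion "0 0 0 0 0.045 0 0;0 0 0 0 0 0 -0.035;0 0 0 0 0 0 -0.07;0 0 0 0 0 0 -0.07;0 0 0 0 0 0 -0.07;0 0 0 0 0 0 -0.07;0 0 0 0 0 0 -0.07;0 0 0 0 0 0 -0.07;0 0 0 0 0 0 -0.07;0 0 0 0 0 0 -0.07;0 0 0 0 0 0 -0.07;0 0 0 0 0 0 -0.07;0 0 0 0 0 0 -0.05;0 0 0 0 0 0 0"

```text
time: 13.9
tool_pos: [0.5705, 0.3592, 0.2973]
ee_rot: [-1.57, 0.79, 0.568]
wrist_force: [0.1, 0.2, -2.4]
width: 0.0233
```

```bash
python3 - <<'E'
from h import *
P,R=target(); go(P,R)
E
```

```text
t 13.9 pos [0.5705 0.3592 0.2973] q [ 0.4297 -0.1538  1.6503  0.1271  0.8733 -1.7504] F [ 0.1115  0.2203 -2.4475] w 0.023347340060419546
R [[0.5930996037495913, -0.5993836834478025, -0.5375612151640247], [0.3786841417662169, -0.3815374860909361, 0.8432244466820167], [-0.7105147294791728, -0.7036819926102655, 0.0006873639389555208]]
shift now-axes cm [4.3115 4.1971 0.3066] shift in target axes [4.2908 4.218  0.3108] rotvec [ 0.0003  0.0012 -0.0048]
```

Request:
step_arm --motion "0 0.4 0.4 0.03 0 0 0;0 0.6 0.6 0.06 0 0 0;0 0.6 0.6 0.06 0 0 0;0 0.6 0.6 0.06 0 0 0;0 0.6 0.6 0.06 0 0 0;0 0.6 0.6 0.06 0 0 0;0 0.5 0.4 0 0 0 0;0 0.3 0.3 0 0 0 0;0 0.1 0.1 0 0 0 0;0 0 0 0 0 0 0;0 0 0 0 0 0 0;0 0 0 0 0 0 0;0 0 0 0 0 0 0"

```text
time: 14.98
tool_pos: [0.5717, 0.3645, 0.2414]
ee_rot: [-1.571, 0.784, 0.569]
wrist_force: [-1.0, 0.0, -1.3]
width: 0.0231
```

```bash
python3 - <<'E'
from h import *
P,R=target(); go(P,R); o=robot.get_obs(); r=Rt(o); d=r.as_matrix()[:,1]; L=o["tool_pos"]+.095*d
print("lens",L,"tilt",np.arccos(d[2]),"page in lens frame",r.inv().apply(PG-L), "qvel",o["qvel"])
for n in("side","top"):
    p=camera_params(n); cv2.imwrite(f"pics/{n}5.png",snapshot(n)[:,:,::-1])
    for a in(-.085,.06,.095):print(n,a,proj(p,o["tool_pos"]+a*d))
p=camera_params("wrist");cv2.imwrite("pics/w5.png",snapshot("wrist")[:,:,::-1]);print(proj(p,PG),proj(p,L))
E
```

```text
t 14.9833 pos [0.5717 0.3645 0.2414] q [ 0.4388 -0.1234  1.7381  0.1353  0.7492 -1.7627] F [-1.0105  0.0079 -1.2524] w 0.023102179985202878
R [[0.5963604367027093, -0.5948782764575871, -0.5389564599618455], [0.3814157486143244, -0.38078357095016263, 0.8423336030358856], [-0.7063117273872268, -0.7079009170027207, -0.0001883135115864354]]
shift now-axes cm [ 0.0588  0.5387 -0.0757] shift in target axes [ 0.0595  0.5385 -0.0767] rotvec [0.0021 0.0018 0.0011]
lens [0.5152 0.3283 0.1742] tilt 2.357318199431593 page in lens frame [ 0.0002  0.2175 -0.0001] qvel [ 0.0004 -0.0003  0.0032  0.0001  0.0011  0.0011]
side -0.085 [229.6541  68.1072]
side 0.06 [220.6076 122.3028]
side 0.095 [218.4164 135.4301]
top -0.085 [127.8858 121.6401]
top 0.06 [165.5687 178.658 ]
top 0.095 [173.6563 190.8952]
[ 278.1408 -822.7755] [278.99    55.8526]
```

View pics/side5.png

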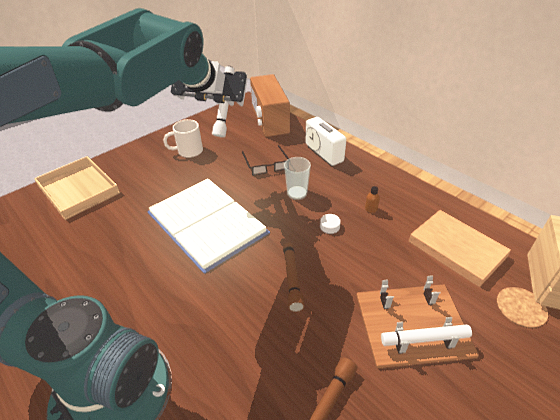

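View pics/top5.png

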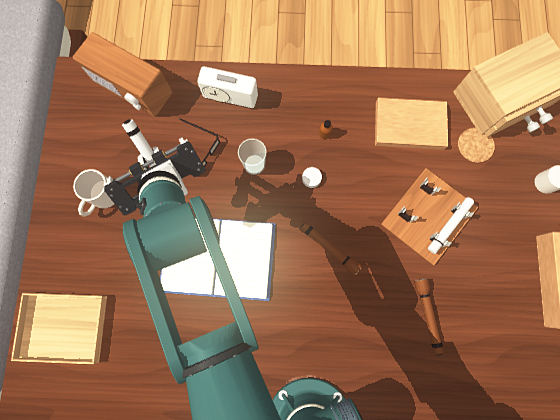

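View pics/w5.png

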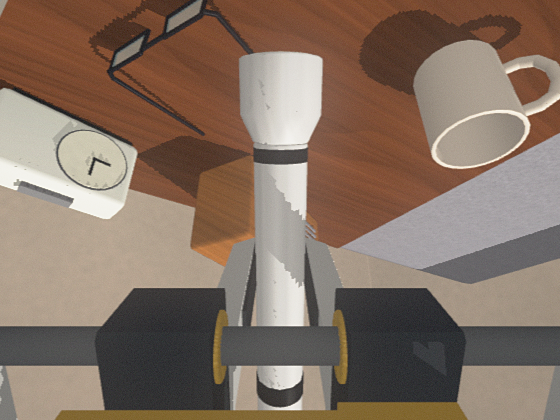

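Request:
step_arm --motion "0 0 0 0 0 0 0;0 0 0 0 0 0 0;0 0 0 0 0 0 0;0 0 0 0 0 0 0;0 0 0 0 0 0 0;0 0 0 0 0 0 0"

```text
time: 15.63
tool_pos: [0.5714, 0.3644, 0.2404]
ee_rot: [-1.571, 0.786, 0.569]
wrist_force: [0.2, 0.0, -0.7]
width: 0.023
```

```bash
python3 - <<'E'
from h import *
o=robot.get_obs();print(o["tool_pos"],o["width"],o["qvel"],o["time"]);print(robot.close_job())
E
```

```text
[0.5714 0.3644 0.2404] 0.022969725403751595 [-0.0011  0.0002 -0.0003  0.002  -0.0008  0.0009] 15.6333
the job is handed in; nothing more can be done
None
```

I gripped the torch between its clips, pulled it straight up and carried it over the book. The job was handed in at 15.6 s with the arm still and the torch held; it reported no verdict.

- **Pose:** by my measurements the lens is at z ≈ 0.174 m, about 15 cm above the pages. The torch slopes lens-down at 45° (2.357 rad from vertical), and its axis passes within about 1 mm of the measured page centre.
- **Grip:** the finger opening was steady at 23 mm, slightly under the 24 mm barrel. The torch sat identically in the wrist pictures after the lift and at the end, so it had not slipped.
- **Scene:** in the last pictures the tube was still in its clips, and the bystanders looked to be where they started.
- **Disagreement:** the lens in the last side view was about 3 px off its predicted position, well inside the tolerance. No check failed.

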